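# Wind up the sample lift

### The arm

A 6-joint arm with a two-finger parallel gripper is mounted at the origin on a cart in front of the work surface, level with it; the furniture and walls round the work are solid. World frame = base frame: x ahead of the robot, y to its left, z up, the work surface at z = 0. Lengths are in mm, angles in rad, forces in N, time in s.
With the tool pointing down it reaches from about 400 to 925 mm from the base axis. Payload 12.5 kg.
Tool frame: the origin (TCP) lies midway between the tips of the shut fingers; the grasp point (between the pads) lies 19 mm behind it; z points along the fingers, y is the direction in which the jaws open and shut (so a half turn about z gives the same grasp; the last joint's range is limited). The gripper opens to 95 mm and grips with 3 to 60 N. Pads are 20 mm wide; open, the fingers measure 119 mm over their backs; the gripper's body (75 mm by 180 mm) begins 59 mm behind the grasp point.
Start: joints at [-1.377, 0.491, 1.559, -0, 1.092, -0.106], TCP at [184.604, -597.133, 214.661] pointing down, gripper open.
Joint ranges: [-3.1, 3.1], [-0.84, 2.19], [0.05, 2.79], [-1.13, 4.28], [0.06, 2.93], [-2.69, 2.69]. Speed limits (rad/s): [2.22, 2.22, 2.79, 3.14, 3.14, 3.14].

### API

Orientations are given as [roll, pitch, yaw] about the fixed x, y, z axes, in that order (R = Rz(yaw) Ry(pitch) Rx(roll)).
In Python, from cell import * gives the robot as it stands. The module is installed in compiled form; this text tells all that it offers.
- The arm moves only by the tool carry_out, never from a script. Its argument "moves" is a list of rows, each an object of numbers: "dx", "dy", "dz": the shift along the tool's x, y, z in m; "twist": the turn about the tool's z in degrees. A call has 1 to 5 rows; each row is the pose to reach, as a shift and turn from the pose commanded when the call began, along the tool's axes at that moment; what a row does not reach only later rows make up. A row lasts 1/10 s, in which the tool goes at most 50 mm and 8.59 degrees, less where a joint would pass 70% of its speed; a pose out of reach is approached as far as the arm can. A call with a gripper value outside its range is refused whole. "grip" is the finger opening in m, from 0 to 0.0951, set as the call begins (left out, the last holds). The fingers move at their own pace and stop on an object; the grip force is fixed at half the most. Time passes only in rows, so rows that repeat a pose let the fingers close. It gives the time, the measured TCP pose, the force and the opening at its end, in the units of the state.
- state(): the state, without advancing time (a new reading comes with each control period).
- read_camera(name): name is "scene" or "top" or "wrist"; returns (picture, depth): 420x560x3 uint8, red, green, blue; 420x560 float32, mm along the optical axis (not along the pixel's ray), 0 where there is no reading.
- camera_info(name): a dict with "mtx" (3x3 intrinsics, pixels), "R" (3x3) and "t" (3): a world point X has camera coordinates R X + t. Camera axes: x right, y down, z forward; pixel columns grow to the right and rows downward; lengths in mm; the calibration is good to about 2 mm. A picture is of the moment at which its call begins: read the wrist's pose just before it. camera_info takes no time and is no camera call; for the wrist camera it gives the pose at the moment of the call.
- job_done(): hands the job in, once; it reports no verdict.
The state is a dict: "t": time; "joints": joint angles; "qvel": joint speeds; "tau": joint torques, N m; "eef_pos": TCP position; "tcp_rot": TCP orientation; "ft_force": force on the tool from outside, world axes, zero at the start; "moment": the same for the moment, N m; "opening": opening from 0.0 (shut) to 1.0 (fully open).
Only numpy, scipy, OpenCV 4.12 (cv2) and the standard library are available. Lean on these libraries where they do the work, as an engineer would, in place of code of your own. Each camera call takes 0.05 s, during which the arm holds its last target. There are 200 camera calls.

### The job

Take the crank with the orange handle, fit it on the square shaft on top of the bench lift, and wind it clockwise until the platform's red pointer stands within the green zone of the scale. Leave the crank sitting on the shaft, and leave the blue-handled crank alone.

Things in the scene. Friction and masses are not known exactly. Their poses are not given: they have to be found in the camera images.
- crank: Loose crank, 140 g, standing on the bench. Origin: centre of the underside of its dark square hub (32 x 32 mm, 31 high), z up. Socket open below: 19.5 mm square, 25 deep, sides along x and y. A steel arm (14 mm wide, top at z = 30) runs along +x to an upright orange handle at x = 55 mm; under it a 20 mm round foot reaches down to z = 0.
- crank_handle (a point): Point on the orange handle's axis at the height to grip it: x = 55, z = 64 mm in the crank's frame, same axes. The handle is an upright round sleeve, 24 mm in diameter, from z = 31 to 86 mm. It swivels endlessly on its vertical pin with slight friction (0.02 N m), so a gripper holding it can go round in a circle without turning itself.
- blue_crank: Another loose crank of the same size (same origin, axes and handle place), with a round hub and a blue handle. It does not fit this lift; leave it where it stands. Either crank may stand in either place.
- shaft_tip (a point): Top centre of the upright brass shaft on the lift's top, about 166 mm above the bench; x and y square to its flats, turning with it. 16 mm square, the last 8 mm tapering to 8. Turns with 0.05 N m. Seated, a crank's underside is 23 to 24 mm below this point, on a collar that turns along; it fits in any quarter turn with about 13 degrees of play either way. Room all round to swing full circles.
- platform (a joint): Height of the lift's platform (holds a petri dish, in front of the fixed white column, 140 mm wide) above its lowest place, m, 0 to 0.08. Clockwise winding seen from above raises it 0.030 a turn; it stays where left. Starts at 0 to 0.012. Its red pointer is in the scale's green zone (on the column's front, left of the dish) from 0.050 to 0.070: about 2 turns to the middle, 0.060.

How it is judged:
By the outcome, as a careful person would: the job done as asked, in the order asked, and still so for the second after the job is handed in, with the robot touching nothing.
It also fails if it takes over 58 s, if anything falls off the work surface, if the arm or the gripper's body presses on something with over 40 N, if the wrist force passes 120 N, or if a joint passes its speed limit or range.

## Working session

There is one attempt and no reset: what is moved stays moved. The work goes in short steps, Python scripts to look and compute and a tool call to move; the robot and the scene stay as the last step left them, time stands still between calls to the robot, and variables do not carry over. Pictures are saved under pics/ and viewed, about 8 in all and at most 12, crops included, and the job is handed in when it is done.

Besides the shell and the picture viewer there is one more tool, called after "Request:" by a JSON object that holds its "method" and its "body", one argument or row to a line. carry_out: Moves the arm, as the interface text tells. Its arguments: {"type":"object","properties":{"moves":{"type":"array","items":{"type":"object","properties":{"dx":{"type":"number"},"dy":{"type":"number"},"dz":{"type":"number"},"twist":{"type":"number"}}}},"grip":{"type":"number"}},"required":["moves"]}

```bash
mkdir -p pics; cat > h.py <<'E'
from cell import *
import numpy as np, cv2
def P(name):
    i=camera_info(name); im,d=read_camera(name)
    v,u=np.mgrid[0:420,0:560]; K=np.array(i["mtx"])
    c=np.stack([(u-K[0,2])/K[0,0]*d,(v-K[1,2])/K[1,1]*d,d],-1)
    X=(c-np.array(i["t"]))@np.array(i["R"]); X[d==0]=np.nan
    return im,d,X
def save(im,f): cv2.imwrite("pics/"+f,im[...,::-1])
E
python3 - <<'E'
from h import *
a,_,X=P("scene"); b,_,Y=P("top"); np.savez("s0.npz",a=a,X=X,b=b,Y=Y)
save(cv2.resize(np.hstack([a,b]),(800,300)),"a.png")
s=state(); print(s)
E
```

```text
{'t': 0.1, 'joints': array([-1.37659433e+00,  4.91459952e-01,  1.55943521e+00,  3.58200043e-06,
        1.09169080e+00, -1.05566931e-01]), 'qvel': array([ 0.00061638, -0.00024682, -0.00021531, -0.0008857 ,  0.00039525,
        0.00105232]), 'tau': array([ 4.66918544e-03, -6.13619828e+01, -2.58606613e+01,  6.94659795e-02,
        4.69451118e-02, -4.27511031e-05]), 'eef_pos': array([ 184.55861872, -596.88192915,  214.12853451]), 'tcp_rot': array([-3.14060521e+00, -1.07824949e-04,  2.99767219e-01]), 'ft_force': array([0.0614738 , 0.60836609, 0.23685768]), 'moment': array([-0.00762285, -0.04717775, -0.00248105]), 'opening': 1.0020551766545747}
```

View pics/a.png

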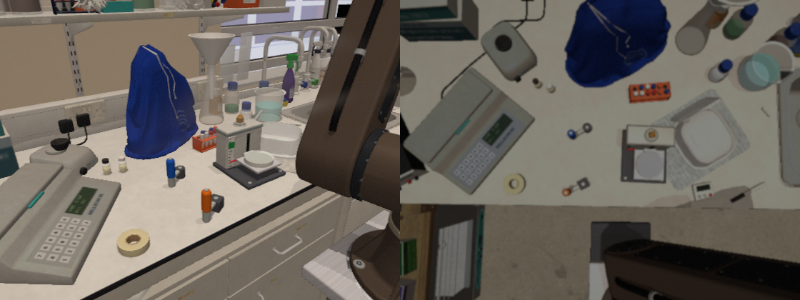

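The picture shows the orange crank at about (231,265) px and the lift shaft at about (353,187) px in the top view. The blue crank is at about (242,183) px.

```bash
python3 - <<'E'
from h import *
D=np.load("s0.npz"); b,Y,a,X=D["b"],D["Y"],D["a"],D["X"]
save(np.hstack([cv2.resize(b[235:290,205:280],(400,293),interpolation=2),cv2.resize(b[165:220,310:385],(400,293),interpolation=2)]),"b.png")
save(cv2.resize(a[150:320,220:420],(800,600)*1,interpolation=2) if 0 else cv2.resize(a[150:320,220:420],None,fx=3.5,fy=3.5,interpolation=2),"c.png")
def m(I,Z,mask,name,zl):
    k=mask&(Z[...,2]>zl[0])&(Z[...,2]<zl[1]); p=Z[k]; print(name,k.sum(),p.mean(0).round(1) if k.any() else 0,p.min(0).round(),p.max(0).round()); return k
r,g,bl=[b[...,i].astype(int) for i in range(3)]
v,u=np.mgrid[0:420,0:560]
win=(u>205)&(u<280)&(v>235)&(v<290)
k=m(b,Y,win,"crank all",(15,120)); m(b,Y,win,"top handle",(78,120)); m(b,Y,win,"hub/arm",(24,45))
p=Y[k]
win=(u>220)&(u<265)&(v>160)&(v<205); m(b,Y,win,"blue top",(75,120)); m(b,Y,win,"bluehub",(24,45))
win=(u>310)&(u<385)&(v>165)&(v<220)
for zl in [(145,152),(152,158),(158,175),(100,145),(60,100)]: m(b,Y,win,"lift",zl)
k=win&(Y[...,2]>125); print(np.unique(Y[k][:,2].round(),return_counts=True))
i=camera_info("top"); print(-np.array(i["R"]).T@i["t"],i["mtx"])
r,g,bl=[a[...,i].astype(int) for i in range(3)]
m(a,X,(r>150)&(g<120)&(bl<80)&(u<330)&(v>240),"orange scene",(28,100))
E
```

```text
crank all 389 [393.8 201.   44.3] [368. 161.  18.] [426. 242.  93.]
top handle 94 [378.  230.   84.4] [368. 220.  78.] [389. 241.  93.]
hub/arm 276 [399.7 190.2  29.9] [375. 163.  24.] [423. 226.  44.]
blue top 92 [559.3 219.7  84.3] [549. 209.  75.] [571. 231.  92.]
bluehub 189 [580.  186.9  30.5] [548. 167.  24.] [603. 224.  45.]
lift 12 [546.3 -10.3 147.9] [540. -18. 145.] [555.  -6. 152.]
lift 11 [544.8 -15.5 156.6] [539. -26. 154.] [551. -10. 158.]
lift 57 [547.9 -17.4 163.1] [541. -26. 158.] [557. -10. 168.]
lift 1926 [546.3 -15.9 133.4] [517. -88. 100.] [579.  54. 145.]
lift 165 [525.1  -3.2  80.7] [498. -81.  60.] [572.  52. 100.]
(array([125., 126., 127., 128., 129., 130., 131., 132., 133., 134., 135.,
       136., 137., 138., 139., 140., 141., 142., 143., 144., 145., 146.,
       147., 148., 149., 150., 152., 154., 156., 157., 158., 159., 160.,
       161., 162., 163., 164., 165., 166., 167., 168.]), array([  3,  11,  23,  39,  71,  69,  85, 164, 271, 326, 345, 207,  97,
        36,  14,  10,  24,  21,  41,  13,   4,   3,   1,   3,   1,   2,
         1,   1,   4,   4,   5,   6,   5,   5,   7,   5,   3,   8,   7,
         6,   2]))
[412.36952194 129.24433563 973.30655861] [[409.14606162   0.         281.61474515]
 [  0.         409.14606162 215.34738017]
 [  0.           0.           1.        ]]
orange scene 75 [372.8 236.4  84.7] [366. 224.  79.] [383. 245.  88.]
```

View pics/b.png

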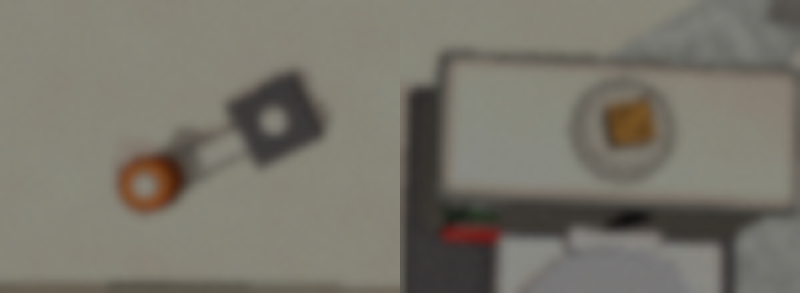

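View pics/c.png

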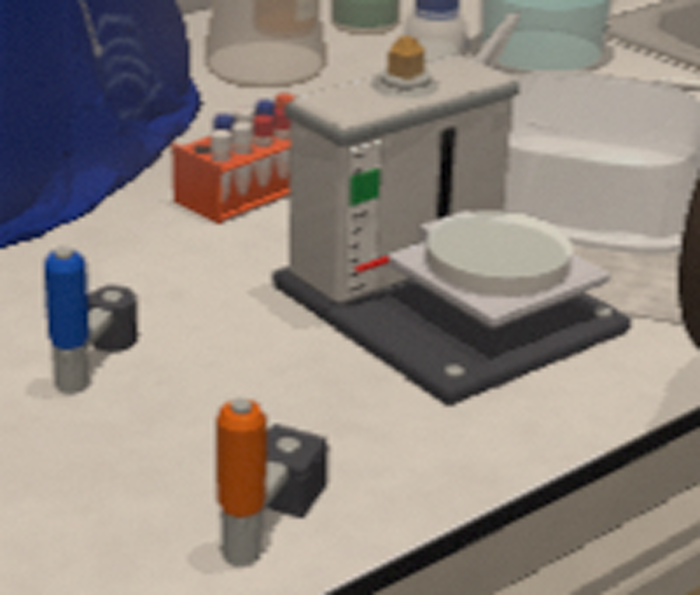

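Views b and c show the orange handle at top-view (232,269) and its square hub at about (257,257). The shaft, at about (353,188), is turned roughly 9°. The red pointer is low and the green zone is well above it. I'll move over the orange crank and look from close up.

Request:
{"method": "carry_out", "body": {
  "moves": [
    {"dx":0.041,"dy":-0.0257,"dz":-0.006},
    {"dx":0.082,"dy":-0.0514,"dz":-0.012},
    {"dx":0.123,"dy":-0.077,"dz":-0.018},
    {"dx":0.164,"dy":-0.103,"dz":-0.024},
    {"dx":0.2045,"dy":-0.1285,"dz":-0.03}
  ]
}}

```text
schema error: expected keys dx, dy, dz, twist
```

Request:
{"method": "carry_out", "body": {
  "moves": [
    {"dx":0.041,"dy":-0.0257},
    {"dx":0.082,"dy":-0.0514},
    {"dx":0.123,"dy":-0.077},
    {"dx":0.164,"dy":-0.103},
    {"dx":0.2045,"dy":-0.1285}
  ]
}}

```text
schema error: expected keys dx, dy, dz, twist
```

Request:
{"method": "carry_out", "body": {
  "moves": [
    {"dx":0.003,"dy":-0.043,"twist":-8.5},
    {"dx":0.006,"dy":-0.086,"twist":-17},
    {"dx":0.009,"dy":-0.129,"twist":-25.5},
    {"dx":0.012,"dy":-0.171,"twist":-34},
    {"dx":0.0135,"dy":-0.213,"twist":-42.5}
  ]
}}

```text
schema error: expected keys dx, dy, dz, twist
```

Request:
{"method": "carry_out", "body": {
  "moves": [
    {"dx":0.031,"dy":-0.029,"twist":-8.5},
    {"dx":0.062,"dy":-0.058,"twist":-17},
    {"dx":0.093,"dy":-0.088,"twist":-25.5},
    {"dx":0.124,"dy":-0.117,"twist":-34},
    {"dx":0.155,"dy":-0.1465,"twist":-42.5}
  ]
}}

```text
schema error: expected keys dx, dy, dz, twist
```

```bash
python3 - <<'E'
from h import *
s=state(); print(s["eef_pos"],s["tcp_rot"],s["joints"],s["qvel"].round(3),s["ft_force"])
a,d,X=P("wrist"); np.savez("w0.npz",a=a,X=X)
i=camera_info("wrist"); print(-np.array(i["R"]).T@i["t"],i["R"],i["mtx"])
save(a,"d.png")
E
```

```text
[ 184.55861872 -596.88192915  214.12853451] [-3.14060521e+00 -1.07824949e-04  2.99767219e-01] [-1.37659433e+00  4.91459952e-01  1.55943521e+00  3.58200043e-06
  1.09169080e+00 -1.05566931e-01] [ 0.001 -0.    -0.    -0.001  0.     0.001] [0.0614738  0.60836609 0.23685768]
[ 255.05932707 -575.12369401  385.01017414] [[ 2.95861166e-01 -9.55230856e-01 -4.27046049e-04]
 [-9.21423448e-01 -2.85507913e-01  2.63560358e-01]
 [-2.51882911e-01 -7.75837844e-02 -9.64642812e-01]] [[305.03052023   0.         281.45718709]
 [  0.         305.03052023 209.51409495]
 [  0.           0.           1.        ]]
```

View pics/d.png

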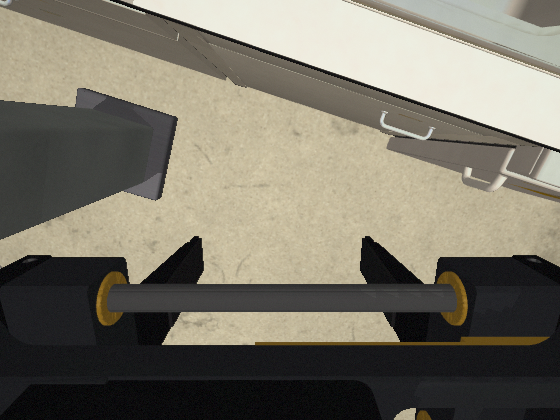

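All four keys are required in every row, and the arm did not move. Picture d only shows the floor under the start pose. I'll resend the moves.

Request:
{"method": "carry_out", "body": {
  "moves": [
    {"dx":0.041,"dy":-0.0257,"dz":-0.006,"twist":0},
    {"dx":0.082,"dy":-0.0514,"dz":-0.012,"twist":0},
    {"dx":0.123,"dy":-0.077,"dz":-0.018,"twist":0},
    {"dx":0.164,"dy":-0.103,"dz":-0.024,"twist":0},
    {"dx":0.2045,"dy":-0.1285,"dz":-0.03,"twist":0}
  ]
}}

```text
t: 0.65
eef_pos: [342.9, -412.3, 244.8]
tcp_rot: [-3.142, -0.0, 0.3]
ft_force: [0.8, -0.1, 0.0]
opening: 0.999
```

Request:
{"method": "carry_out", "body": {
  "moves": [
    {"dx":0.041,"dy":-0.0257,"dz":0,"twist":0},
    {"dx":0.082,"dy":-0.0514,"dz":0,"twist":0},
    {"dx":0.123,"dy":-0.077,"dz":0,"twist":0},
    {"dx":0.164,"dy":-0.103,"dz":0,"twist":0},
    {"dx":0.2045,"dy":-0.1285,"dz":0,"twist":0}
  ]
}}

```text
t: 1.15
eef_pos: [500.4, -229.0, 244.7]
tcp_rot: [3.141, 0.0, 0.3]
ft_force: [0.9, -0.2, -0.4]
opening: 1.001
```

Request:
{"method": "carry_out", "body": {
  "moves": [
    {"dx":0.003,"dy":-0.043,"dz":0,"twist":-8.5},
    {"dx":0.006,"dy":-0.086,"dz":0,"twist":-17},
    {"dx":0.009,"dy":-0.129,"dz":0,"twist":-25.5},
    {"dx":0.012,"dy":-0.171,"dz":0,"twist":-34},
    {"dx":0.0135,"dy":-0.213,"dz":0,"twist":-42.5}
  ]
}}

```text
t: 1.65
eef_pos: [448.8, -21.8, 244.6]
tcp_rot: [3.142, 0.0, 1.048]
ft_force: [1.0, -0.7, 0.3]
opening: 1.001
```

Request:
{"method": "carry_out", "body": {
  "moves": [
    {"dx":0.031,"dy":-0.029,"dz":0,"twist":-8.5},
    {"dx":0.062,"dy":-0.058,"dz":0,"twist":-17},
    {"dx":0.093,"dy":-0.088,"dz":0,"twist":-25.5},
    {"dx":0.124,"dy":-0.117,"dz":0,"twist":-34},
    {"dx":0.155,"dy":-0.1465,"dz":0,"twist":-42.5}
  ]
}}

```text
t: 2.15
eef_pos: [400.5, 186.0, 244.7]
tcp_rot: [3.141, 0.0, 1.789]
ft_force: [1.1, 0.8, 0.1]
opening: 0.998
```

```bash
python3 - <<'E'
from h import *
read_camera("scene");read_camera("scene")
s=state(); print(s["t"],s["eef_pos"],s["tcp_rot"],s["joints"],s["qvel"].round(3),s["ft_force"])
a,d,X=P("wrist"); np.savez("w1.npz",a=a,X=X)
save(a,"e.png")
D=np.load("s0.npz"); b,Y=D["b"],D["Y"]
v,u=np.mgrid[0:420,0:560]
for I,Z in ((b,Y),(a,X)):
    w=(abs(Z[...,0]-400)<60)&(abs(Z[...,1]-200)<70)
    h=w&(Z[...,2]>24)&(Z[...,2]<36); br=I.max(-1)
    sat=br.astype(int)-I.min(-1)
    dark=h&(br<100)&(sat<40)
    print("hub",dark.sum(),cv2.minAreaRect(Z[dark][:,:2].astype(np.float32)))
    t=w&(Z[...,2]>82)&(Z[...,2]<95); print("handle",t.sum(),cv2.minEnclosingCircle(Z[t][:,:2].astype(np.float32)) if t.any() else 0)
E
```

```text
2.25 [399.88093254 187.90473811 244.56804359] [-3.14147218e+00 -5.21497413e-04  1.79265044e+00] [2.89240223e-01 1.93092577e-01 1.94178734e+00 6.25263877e-04
 1.00679791e+00 6.70518052e-02] [-0.087 -0.004  0.013 -0.019 -0.003  0.048] [-1.40029796 -0.96184957 -0.85517893]
hub 196 ((397.42919921875, 196.11651611328125), (30.819387435913086, 62.63742446899414), 27.373668670654297)
handle 75 ((378.46209716796875, 230.2294158935547), 10.852191925048828)
hub 442 ((402.8553466796875, 184.21066284179688), (31.432580947875977, 31.54131317138672), 28.35342025756836)
handle 356 ((376.9817199707031, 232.36825561523438), 11.472970962524414)
```

View pics/e.png

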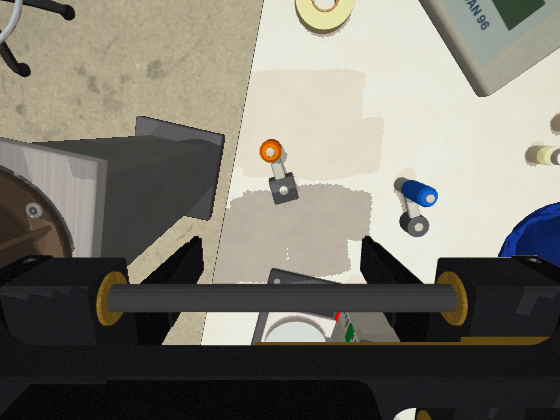

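Picture e shows the orange crank at (271,152) to (284,187), with the blue crank well clear at (425,195). The wrist fit puts the hub at (402.9, 184.2), handle radius 54.7 mm and yaw 118.3°, which matches the model. I'll turn, descend partway and re-measure.

Request:
{"method": "carry_out", "body": {
  "moves": [
    {"dx":-0.002,"dy":0.001,"dz":0.04,"twist":-8},
    {"dx":-0.004,"dy":0.002,"dz":0.08,"twist":-16},
    {"dx":-0.004,"dy":0.002,"dz":0.115,"twist":-16},
    {"dx":-0.004,"dy":0.002,"dz":0.115,"twist":-16},
    {"dx":-0.004,"dy":0.002,"dz":0.115,"twist":-16}
  ]
}}

```text
t: 2.8
eef_pos: [404.5, 180.3, 130.1]
tcp_rot: [-3.141, -0.0, 2.06]
ft_force: [0.7, 0.7, 1.0]
opening: 1.0
```

```bash
cat > hub.py <<'E'
from h import *
read_camera("scene");read_camera("scene")
a,d,X=P("wrist"); s=state(); p=s["eef_pos"]; y=s["tcp_rot"][2]
print(s["t"],p,s["tcp_rot"],s["qvel"].round(3),s["ft_force"])
w=(abs(X[...,0]-400)<60)&(abs(X[...,1]-200)<70)
br=a.max(-1); sat=br.astype(int)-a.min(-1)
dark=w&(X[...,2]>24)&(X[...,2]<36)&(br<100)&(sat<40)
h=cv2.minAreaRect(X[dark][:,:2].astype(np.float32)); print("hub",dark.sum(),h)
t=w&(X[...,2]>82)&(X[...,2]<95); c=cv2.minEnclosingCircle(X[t][:,:2].astype(np.float32)); print("handle",c)
e=np.array(h[0])-p[:2]; print("tool dx,dy",e@[np.cos(y),np.sin(y)],e@[np.sin(y),-np.cos(y)],"yaw",np.degrees(y))
E
python3 hub.py
```

```text
2.95 [404.93927866 180.87771612 131.19306047] [3.13896806e+00 6.92192516e-04 2.06145327e+00] [ 0.005 -0.001  0.006  0.002 -0.008 -0.002] [-0.06701406  0.22214728 -0.15727691]
hub 1037 ((402.5569763183594, 184.175537109375), (31.570537567138672, 31.199064254760742), 28.90884780883789)
handle ((376.6915588378906, 232.38616943359375), 11.638635635375977)
tool dx,dy 4.031309390236422 -0.5472954583071271 yaw 118.11257228544338
```

Request:
{"method": "carry_out", "body": {
  "moves": [
    {"dx":0.002,"dy":-0.0005,"dz":0.04,"twist":0},
    {"dx":0.002,"dy":-0.0005,"dz":0.08,"twist":0},
    {"dx":0.002,"dy":-0.0005,"dz":0.11,"twist":0},
    {"dx":0.002,"dy":-0.0005,"dz":0.123,"twist":0},
    {"dx":0.002,"dy":-0.0005,"dz":0.123,"twist":0}
  ]
}}

```text
t: 3.45
eef_pos: [402.8, 182.4, 6.2]
tcp_rot: [-3.141, -0.0, 2.062]
ft_force: [-0.1, 0.5, 1.0]
opening: 1.001
```

Request:
{"method": "carry_out", "body": {
  "moves": [
    {"dx":0,"dy":0,"dz":0,"twist":0},
    {"dx":0,"dy":0,"dz":0,"twist":0},
    {"dx":0,"dy":0,"dz":0,"twist":0},
    {"dx":0,"dy":0,"dz":0,"twist":0},
    {"dx":0,"dy":0,"dz":0,"twist":0}
  ],
  "grip": 0.02
}}

```text
t: 3.95
eef_pos: [402.9, 182.5, 7.0]
tcp_rot: [3.141, 0.0, 2.063]
ft_force: [-0.1, 0.0, -0.1]
opening: 0.635
```

Request:
{"method": "carry_out", "body": {
  "moves": [
    {"dx":0,"dy":0,"dz":0,"twist":0},
    {"dx":0,"dy":0,"dz":0,"twist":0},
    {"dx":0,"dy":0,"dz":0,"twist":0},
    {"dx":0,"dy":0,"dz":0,"twist":0},
    {"dx":0,"dy":0,"dz":0,"twist":0}
  ]
}}

```text
t: 4.45
eef_pos: [402.7, 182.5, 6.6]
tcp_rot: [3.142, 0.0, 2.063]
ft_force: [-0.3, 0.4, 0.2]
opening: 0.337
```

The grip is on the hub: the opening of 0.337 is 32 mm. I'll lift it and carry it to a spot beside the shaft where the wrist camera can see the shaft.

Request:
{"method": "carry_out", "body": {
  "moves": [
    {"dx":0,"dy":0,"dz":-0.03,"twist":0},
    {"dx":0,"dy":0,"dz":-0.075,"twist":0},
    {"dx":0,"dy":0,"dz":-0.12,"twist":0},
    {"dx":0,"dy":0,"dz":-0.17,"twist":0},
    {"dx":0,"dy":0,"dz":-0.22,"twist":0}
  ]
}}

```text
t: 4.95
eef_pos: [401.9, 182.3, 228.6]
tcp_rot: [-3.141, -0.0, 2.063]
ft_force: [1.0, 0.2, -1.9]
opening: 0.336
```

Request:
{"method": "carry_out", "body": {
  "moves": [
    {"dx":-0.03,"dy":-0.005,"dz":0,"twist":4},
    {"dx":-0.07,"dy":-0.012,"dz":0,"twist":8},
    {"dx":-0.115,"dy":-0.02,"dz":0,"twist":13},
    {"dx":-0.16,"dy":-0.027,"dz":0,"twist":17},
    {"dx":-0.205,"dy":-0.034,"dz":0,"twist":19}
  ]
}}

```text
t: 5.45
eef_pos: [469.5, -16.0, 226.6]
tcp_rot: [-3.141, 0.0, 1.728]
ft_force: [0.1, -0.2, -0.8]
opening: 0.335
```

```bash
python3 - <<'E'
from h import *
for _ in range(4): read_camera("scene")
a,d,X=P("wrist"); s=state(); np.savez("w2.npz",a=a,X=X)
print(s["t"],s["eef_pos"],s["tcp_rot"],s["qvel"].round(3),s["ft_force"],s["opening"])
w=(abs(X[...,0]-547)<25)&(abs(X[...,1]+16)<25)
i=camera_info("wrist"); c,_=cv2.projectPoints(np.array([[547.,-16,166]]),cv2.Rodrigues(np.array(i["R"]))[0],np.array(i["t"]),np.array(i["mtx"]),None); c=c.ravel(); print("proj",c)
for lo,hi in((164,170),(156,164),(146,158)):
    k=w&(X[...,2]>lo)&(X[...,2]<hi)
    if k.sum()>5: print(lo,k.sum(),X[k].mean(0).round(1),cv2.minAreaRect(X[k][:,:2].astype(np.float32)))
x,y=[int(q) for q in c]; z=a[max(0,y-45):y+45,max(0,x-45):x+45]
f=cv2.resize(z,(420,420),interpolation=2)
save(np.hstack([cv2.resize(a,(380,420)),f]),"f.png")
E
```

```text
5.7 [468.99639438 -14.12363351 226.29978625] [-3.14063087e+00 -4.17003271e-04  1.73046986e+00] [ 0.028 -0.01   0.005  0.001 -0.001 -0.   ] [ 0.16620968  0.06323797 -0.75191865] 0.3343852080608468
proj [376.93419218 239.83795786]
164 169 [546.6 -16.1 166.1] ((547.2460327148438, -16.360740661621094), (11.618367195129395, 11.482568740844727), 7.453390598297119)
156 213 [544.5 -14.1 160.6] ((547.1685180664062, -16.300155639648438), (16.185171127319336, 15.592308044433594), 11.923951148986816)
146 151 [543.1 -13.1 152.2] ((542.7490844726562, -14.108272552490234), (22.167943954467773, 11.381507873535156), 58.37760925292969)
```

View pics/f.png

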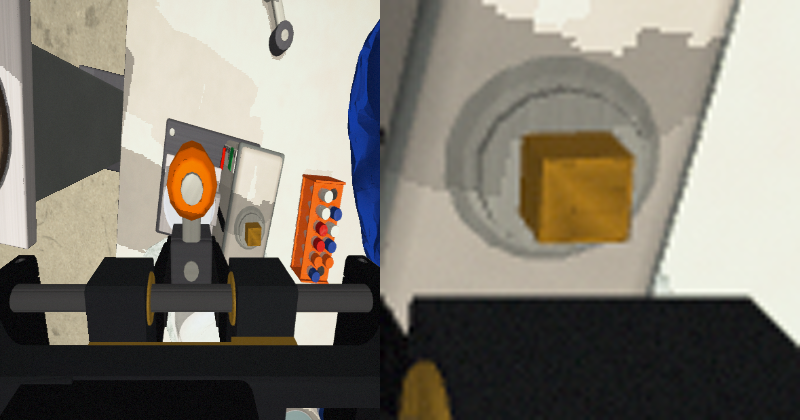

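Picture f shows the crank held straight, with the shaft at (377,240) in the wrist image, closely aligned with the tool. The fit gives (547.2, −16.3), height 166 and yaw about 9–12°. I'll move the hub over it.

Request:
{"method": "carry_out", "body": {
  "moves": [
    {"dx":-0.008,"dy":0.035,"dz":0,"twist":0},
    {"dx":-0.0163,"dy":0.077,"dz":0,"twist":0},
    {"dx":-0.0163,"dy":0.077,"dz":0.015,"twist":0},
    {"dx":-0.0163,"dy":0.077,"dz":0.036,"twist":0},
    {"dx":-0.0163,"dy":0.077,"dz":0.036,"twist":0}
  ]
}}

```text
t: 6.2
eef_pos: [546.6, -16.4, 188.4]
tcp_rot: [-3.137, -0.001, 1.733]
ft_force: [0.4, -0.1, 0.0]
opening: 0.331
```

```bash
python3 - <<'E'
from h import *
for _ in range(4): read_camera("scene")
s=state(); print(s["t"],s["eef_pos"],s["tcp_rot"],s["qvel"].round(3),s["ft_force"])
y=s["tcp_rot"][2]; e=np.array([547.5,-18.0])-s["eef_pos"][:2]; print(e@[np.cos(y),np.sin(y)],e@[np.sin(y),-np.cos(y)])
E
```

```text
6.4 [548.29312625 -17.5130258  191.73995373] [3.14026926e+00 4.86526604e-04 1.73192620e+00] [-0.005 -0.006 -0.003 -0.001 -0.004  0.001] [-0.53714686  0.77863008 -2.29651012]
-0.353422196215243 -0.8609795968477648
```

Request:
{"method": "carry_out", "body": {
  "moves": [
    {"dx":0,"dy":-0.001,"dz":0.01,"twist":0},
    {"dx":0,"dy":-0.001,"dz":0.018,"twist":0},
    {"dx":0,"dy":-0.001,"dz":0.023,"twist":0},
    {"dx":0,"dy":-0.001,"dz":0.027,"twist":0},
    {"dx":0,"dy":-0.001,"dz":0.027,"twist":0}
  ]
}}

```text
t: 6.9
eef_pos: [546.9, -18.3, 163.0]
tcp_rot: [-3.141, -0.0, 1.731]
ft_force: [0.4, -0.2, -1.8]
opening: 0.331
```

Request:
{"method": "carry_out", "body": {
  "moves": [
    {"dx":0,"dy":0,"dz":0.004,"twist":0},
    {"dx":0,"dy":0,"dz":0.008,"twist":0},
    {"dx":0,"dy":0,"dz":0.011,"twist":0},
    {"dx":0,"dy":0,"dz":0.0125,"twist":0},
    {"dx":0,"dy":0,"dz":0.0125,"twist":0}
  ]
}}

```text
t: 7.4
eef_pos: [547.1, -18.2, 150.9]
tcp_rot: [-3.141, -0.0, 1.731]
ft_force: [-0.7, 0.8, -0.3]
opening: 0.337
```

The hub is about 1.5 mm above its seat with no force on the wrist. I'll lower slightly, release, rise and slide along to straddle the handle.

Request:
{"method": "carry_out", "body": {
  "moves": [
    {"dx":0,"dy":0,"dz":0.001,"twist":0},
    {"dx":0,"dy":0,"dz":0.001,"twist":0},
    {"dx":0,"dy":0,"dz":0.001,"twist":0},
    {"dx":0,"dy":0,"dz":0.001,"twist":0},
    {"dx":0,"dy":0,"dz":0.001,"twist":0}
  ],
  "grip": 0.075
}}

```text
t: 7.9
eef_pos: [547.2, -18.3, 150.2]
tcp_rot: [3.141, 0.0, 1.731]
ft_force: [0.2, -0.3, -0.7]
opening: 0.7
```

Request:
{"method": "carry_out", "body": {
  "moves": [
    {"dx":0,"dy":0,"dz":0,"twist":0},
    {"dx":0,"dy":0,"dz":-0.01,"twist":0},
    {"dx":0,"dy":0,"dz":-0.025,"twist":0},
    {"dx":0,"dy":0,"dz":-0.04,"twist":0},
    {"dx":0,"dy":0,"dz":-0.04,"twist":0}
  ]
}}

```text
t: 8.4
eef_pos: [548.0, -18.4, 192.3]
tcp_rot: [3.138, 0.001, 1.731]
ft_force: [-0.9, -0.5, 0.4]
opening: 0.791
```

```bash
python3 - <<'E'
from h import *
im,_,T=P("top"); sc,_,_=P("scene"); a,d,X=P("wrist"); s=state(); p=s["eef_pos"]; y=s["tcp_rot"][2]
print(s["t"],p,s["tcp_rot"],s["qvel"].round(3),s["ft_force"],s["opening"])
w=(abs(X[...,0]-547)<90)&(abs(X[...,1]+16)<90)
sat=a.max(-1).astype(int)-a.min(-1); 
t=w&(X[...,2]>222)&(X[...,2]<234)&((sat>60)|(X[...,1]>15)); print("handle z",X[t][:,2].max(),t.sum())
c=cv2.minEnclosingCircle(X[t][:,:2].astype(np.float32)); print("handle",c)
e=np.array(c[0])-p[:2]; print("tool",e@[np.cos(y),np.sin(y)],e@[np.sin(y),-np.cos(y)])
e=np.array(c[0])-[547.2,-16.3]; print("r,ang",np.hypot(*e),np.degrees(np.arctan2(e[1],e[0])))
save(np.hstack([cv2.resize(sc[150:270,260:420],(480,360),interpolation=2),cv2.resize(a,(320,360))]),"g.png")
E
```

```text
8.55 [546.90213005 -18.23175354 189.8746053 ] [-3.14134926e+00  3.76269946e-05  1.73099184e+00] [-0.001  0.009  0.004 -0.    -0.001 -0.001] [-0.3580348  -0.56425311 -0.68654728] 0.7878568130370299
handle z 227.0094164821132 943
handle ((535.5614624023438, 48.64302062988281), 9.547523498535156)
tool 67.8274810261204 -0.5281865906158377
r,ang 65.9776589910967 100.16020905676467
```

View pics/g.png

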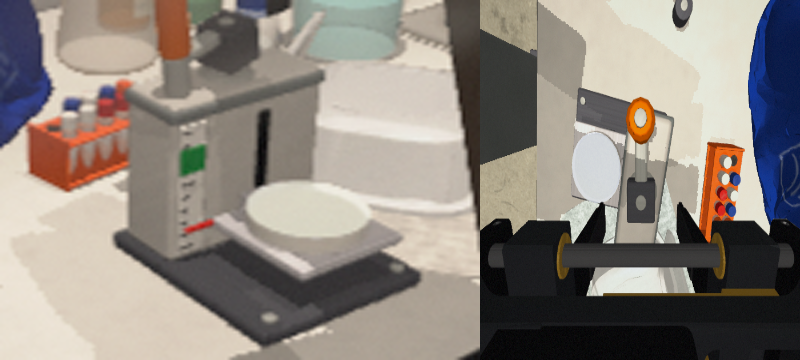

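Picture g shows the crank on the lift at (230,40) with the pointer still low. The handle fit gives a radius of 66 mm where 55 is expected, so I'll check whether the crank is seated level.

```bash
python3 - <<'E'
from h import *
a,d,X=P("wrist"); s=state(); np.savez("w3.npz",a=a,X=X)
r,g,b=[a[...,i].astype(int) for i in range(3)]
w=(abs(X[...,0]-547)<40)&(X[...,1]>-45)&(X[...,1]<75)
o=w&(r>150)&(b<80)&(r-g>60)&(X[...,2]>170)
z=X[o][:,2]; print("orange",o.sum(),np.percentile(z,[1,25,50,75,99]).round(1))
for lo in range(170,232,8):
    k=o&(X[...,2]>lo)&(X[...,2]<lo+8)
    if k.sum()>5: print(lo,k.sum(),X[k].mean(0).round(1),X[k].min(0).round(1),X[k].max(0).round(1))
k=w&(X[...,2]>160)&(X[...,2]<200)&(a.max(-1)<110)&(a.max(-1).astype(int)-a.min(-1)<40)&(X[...,1]<10)
P_=X[k]; print("hub",k.sum(),cv2.minAreaRect(P_[:,:2].astype(np.float32)),np.percentile(P_[:,2],[2,50,98]))
A=np.c_[P_[:,:2]-[547,-16],np.ones(len(P_))]; print("plane",np.linalg.lstsq(A,P_[:,2],rcond=None)[0])
k=w&(X[...,2]>222); print(X[k].mean(0),X[k].min(0),X[k].max(0))
im=cv2.resize(a[100:280,180:400],None,fx=2.5,fy=2.5,interpolation=2)
sc,_,_=P("scene"); sc=cv2.resize(sc[110:210,290:390],(450,450),interpolation=2)
save(np.hstack([cv2.resize(im,(345,450)) ,sc]),"h.png")
E
```

```text
orange 1600 [216.2 220.1 221.3 222.4 224.1]
210 124 [534.7  55.9 217.1] [524.1  39.1 214.6] [546.8  60.7 218. ]
218 1476 [535.6  48.7 221.4] [524.2  37.9 218. ] [546.9  59.8 225.3]
hub 2504 ((547.0853881835938, -9.39382553100586), (80.16388702392578, 37.42488479614258), 9.25764274597168) [169.83335854 176.88351519 198.45818099]
plane [ 9.72598385e-02 -2.67853436e-01  1.79728544e+02]
[548.77654518   7.6940244  298.63627216] [507.00192286 -36.29061483 222.00466899] [586.99960382  57.60287829 321.35546961]
```

View pics/h.png

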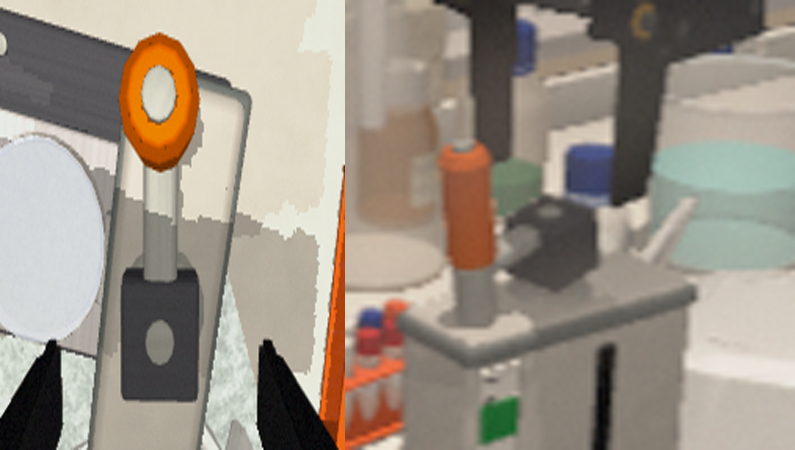

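Picture h shows the crank on the shaft but leaning toward its handle by about 8°, because of the socket play. I'll grip the leaning handle where it is, then pull it in and up so it stands upright.

Request:
{"method": "carry_out", "body": {
  "moves": [
    {"dx":0.03,"dy":-0.0005,"dz":0,"twist":0},
    {"dx":0.055,"dy":-0.0005,"dz":0,"twist":0},
    {"dx":0.065,"dy":-0.0005,"dz":0.005,"twist":0},
    {"dx":0.065,"dy":-0.0005,"dz":0.008,"twist":0},
    {"dx":0.065,"dy":-0.0005,"dz":0.008,"twist":0}
  ]
}}

```text
t: 9.15
eef_pos: [536.2, 45.4, 181.3]
tcp_rot: [-3.14, 0.0, 1.731]
ft_force: [-0.5, 0.5, 1.3]
opening: 0.795
```

Request:
{"method": "carry_out", "body": {
  "moves": [
    {"dx":0,"dy":0,"dz":0,"twist":0},
    {"dx":0,"dy":0,"dz":0,"twist":0},
    {"dx":0,"dy":0,"dz":0,"twist":0},
    {"dx":0,"dy":0,"dz":0,"twist":0},
    {"dx":0,"dy":0,"dz":0,"twist":0}
  ],
  "grip": 0.015
}}

```text
t: 9.65
eef_pos: [536.3, 45.7, 182.2]
tcp_rot: [3.141, 0.0, 1.731]
ft_force: [-0.6, 1.5, -0.9]
opening: 0.428
```

Request:
{"method": "carry_out", "body": {
  "moves": [
    {"dx":0,"dy":0,"dz":0,"twist":0},
    {"dx":0,"dy":0,"dz":0,"twist":0},
    {"dx":0,"dy":0,"dz":0,"twist":0},
    {"dx":0,"dy":0,"dz":0,"twist":0},
    {"dx":0,"dy":0,"dz":0,"twist":0}
  ]
}}

```text
t: 10.15
eef_pos: [536.2, 45.8, 182.1]
tcp_rot: [-3.141, 0.0, 1.731]
ft_force: [-0.7, 0.1, 0.8]
opening: 0.246
```

Request:
{"method": "carry_out", "body": {
  "moves": [
    {"dx":-0.002,"dy":0,"dz":-0.002,"twist":0},
    {"dx":-0.004,"dy":0,"dz":-0.004,"twist":0},
    {"dx":-0.006,"dy":0,"dz":-0.005,"twist":0},
    {"dx":-0.008,"dy":0,"dz":-0.006,"twist":0},
    {"dx":-0.008,"dy":0,"dz":-0.006,"twist":0}
  ]
}}

```text
t: 10.65
eef_pos: [537.4, 38.4, 188.4]
tcp_rot: [-3.141, -0.001, 1.73]
ft_force: [-1.6, 6.2, 0.9]
opening: 0.248
```

```bash
python3 - <<'E'
from h import *
a,d,X=P("wrist"); s=state(); p=s["eef_pos"]; print(s["t"],p,s["tcp_rot"],s["ft_force"],s["opening"])
sc,_,_=P("scene"); sc=cv2.resize(sc[110:270,270:390],(412,550),interpolation=2)
save(sc,"i.png")
C=np.array([547.2,-16.3]); e=p[:2]-C; print(np.hypot(*e),np.degrees(np.arctan2(e[1],e[0])))
th0=np.arctan2(e[1],e[0]); y=s["tcp_rot"][2]
Q=p[:2]
for k in range(1,27):   # clockwise 30 deg per row; per-call cumulative shifts, groups of 5
    t=th0-np.radians(30*k); q=C+55*np.array([np.cos(t),np.sin(t)])
    if (k-1)%5==0: base=Q
    f=q-base; print(k,(f@[np.cos(y),np.sin(y)]/1e3).round(4),(f@[np.sin(y),-np.cos(y)]/1e3).round(4)); Q=q
E
```

```text
10.7 [537.33753789  38.39823579 188.38447392] [-3.14152876e+00 -1.14678317e-03  1.73053598e+00] [-1.06154829  6.42702787  0.39759068] 0.2444449243838107
55.58025869949962 100.22099771601033
1 -0.0074 0.0276
2 -0.0272 0.0481
3 -0.0545 0.056
4 -0.0822 0.0492
5 -0.1027 0.0294
6 -0.0079 -0.0274
7 -0.001 -0.055
8 0.0187 -0.0755
9 0.0461 -0.0834
10 0.0737 -0.0765
11 0.0205 0.0198
12 0.0284 0.0471
13 0.0215 0.0747
14 0.0018 0.0952
15 -0.0256 0.1031
16 -0.0276 -0.0069
17 -0.0481 -0.0266
18 -0.056 -0.054
19 -0.0492 -0.0816
20 -0.0294 -0.1021
21 0.0274 -0.0079
22 0.055 -0.001
23 0.0755 0.0187
24 0.0834 0.0461
25 0.0765 0.0737
26 -0.0198 0.0205
```

View pics/i.png

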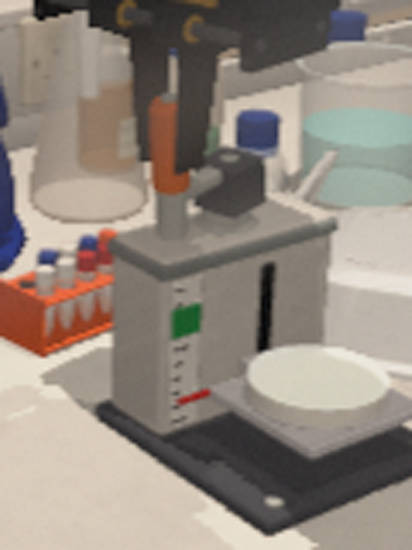

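Picture i shows the crank nearly upright with the gripper on the orange handle, and the pointer at (193,398) below the green zone at (186,320). I'll wind gently first to check the forces.

Request:
{"method": "carry_out", "body": {
  "moves": [
    {"dx":-0.0019,"dy":0.0142,"dz":0,"twist":0},
    {"dx":-0.0074,"dy":0.0275,"dz":0,"twist":0},
    {"dx":-0.0161,"dy":0.0389,"dz":0,"twist":0},
    {"dx":-0.0275,"dy":0.0476,"dz":0,"twist":0},
    {"dx":-0.0408,"dy":0.0531,"dz":0,"twist":0}
  ]
}}

```text
t: 11.25
eef_pos: [598.3, 6.2, 189.1]
tcp_rot: [3.138, 0.0, 1.731]
ft_force: [1.7, 2.8, 5.0]
opening: 0.249
```

```bash
cat > ck.py <<'E'
from h import *
s=state(); p=s["eef_pos"]; print(s["t"],p,s["tcp_rot"],s["ft_force"],s["moment"],s["opening"],s["joints"][5])
C=np.array([547.2,-16.3]); e=p[:2]-C; print("r",np.hypot(*e),"ang",np.degrees(np.arctan2(e[1],e[0])))
sc,_,X=P("scene"); r,g,b=[sc[...,i].astype(int) for i in range(3)]
v,u=np.mgrid[0:420,0:560]; w=(u>300)&(u<345)&(v>180)&(v<240)
k=w&(r>140)&(g<90)&(b<90); G=w&(g>r+30)&(g>b+30)
print("red",k.sum(),np.nanmean(X[k],0).round(1),"rows",v[k].mean() if k.any() else 0); print("green z",G.sum(),np.nanmin(X[G][:,2]),np.nanmax(X[G][:,2]),"rows",v[G].min(),v[G].max())
E
python3 ck.py
```

```text
11.25 [598.29956403   6.24265309 189.13069839] [3.13785195e+00 2.77176612e-04 1.73142979e+00] [1.74151665 2.79850529 5.00674529] [ 0.4956108  -0.01708818 -0.04769986] 0.24850621642457849 -0.26132758471766493
r 55.85102194479026 ang 23.804749438200503
red 26 [563.6  19.   41.4] rows 215.42307692307693
green z 66 83.48257230139184 102.81835198779281 rows 198 207
```

Request:
{"method": "carry_out", "body": {
  "moves": [
    {"dx":-0.0284,"dy":0,"dz":0,"twist":0},
    {"dx":-0.0531,"dy":-0.0142,"dz":0,"twist":0},
    {"dx":-0.0673,"dy":-0.0389,"dz":0,"twist":0},
    {"dx":-0.0673,"dy":-0.0673,"dz":0,"twist":0},
    {"dx":-0.0531,"dy":-0.092,"dz":0,"twist":0}
  ]
}}

```text
t: 11.8
eef_pos: [514.3, -63.4, 189.1]
tcp_rot: [3.139, 0.003, 1.729]
ft_force: [10.3, 9.7, -5.2]
opening: 0.247
```

```bash
python3 ck.py
```

```text
11.8 [514.32177811 -63.42940794 189.14169709] [3.13850141e+00 2.87505207e-03 1.72899242e+00] [10.28395233  9.69899921 -5.2006744 ] [ 2.10509771 -2.21045576 -0.01484291] 0.24718758724414683 -0.40659107257432386
r 57.464411312597846 ang -124.90023838963319
red 24 [559.   19.4  53.9] rows 211.20833333333334
green z 66 82.57225575725903 102.31200915994592 rows 198 207
```

Request:
{"method": "carry_out", "body": {
  "moves": [
    {"dx":0.0247,"dy":-0.0142,"dz":0,"twist":0},
    {"dx":0.0531,"dy":-0.0142,"dz":0,"twist":0},
    {"dx":0.0778,"dy":0,"dz":0,"twist":0},
    {"dx":0.092,"dy":0.0247,"dz":0,"twist":0},
    {"dx":0.092,"dy":0.0531,"dz":0,"twist":0}
  ]
}}

```text
t: 12.35
eef_pos: [552.1, 39.5, 188.6]
tcp_rot: [-3.141, 0.001, 1.733]
ft_force: [-3.0, -13.4, -5.7]
opening: 0.25
```

```bash
python3 ck.py
```

```text
12.35 [552.13374187  39.45810681 188.61127816] [-3.14138936e+00  8.95493894e-04  1.73272925e+00] [ -2.96093236 -13.4079078   -5.68124203] [-2.6001889   0.42151103 -0.01349347] 0.25044985136452624 -0.20882147342964297
r 55.97596165736769 ang 84.94336716559229
red 15 [572.8  15.4  59.8] rows 206.0
green z 63 82.52185205374278 102.28616760140247 rows 198 207
```

The pointer rises 12.5 mm per 150°, as specified. By my estimate the platform is now at about 34 mm, so it needs about 300° more.

Request:
{"method": "carry_out", "body": {
  "moves": [
    {"dx":-0.0142,"dy":0.0247,"dz":0,"twist":0},
    {"dx":-0.0389,"dy":0.0389,"dz":0,"twist":0},
    {"dx":-0.0673,"dy":0.0389,"dz":0,"twist":0},
    {"dx":-0.092,"dy":0.0247,"dz":0,"twist":0},
    {"dx":-0.1062,"dy":0,"dz":0,"twist":0}
  ]
}}

```text
t: 12.9
eef_pos: [571.3, -68.9, 189.3]
tcp_rot: [3.136, 0.003, 1.731]
ft_force: [0.6, 4.6, 1.0]
opening: 0.247
```

Request:
{"method": "carry_out", "body": {
  "moves": [
    {"dx":0,"dy":-0.0284,"dz":0,"twist":0},
    {"dx":0.0142,"dy":-0.0531,"dz":0,"twist":0},
    {"dx":0.0389,"dy":-0.0673,"dz":0,"twist":0},
    {"dx":0.0673,"dy":-0.0673,"dz":0,"twist":0},
    {"dx":0.092,"dy":-0.0531,"dz":0,"twist":0}
  ]
}}

```text
t: 13.4
eef_pos: [502.3, 15.6, 189.1]
tcp_rot: [3.138, 0.002, 1.73]
ft_force: [14.6, -12.2, -10.7]
opening: 0.245
```

```bash
python3 ck.py; python3 - <<'E'
from h import *
sc,_,_=P("scene"); save(cv2.resize(sc[110:270,270:390],(412,550),interpolation=2),"j.png")
E
```

```text
13.4 [502.28196095  15.63850045 189.13725837] [3.13762069e+00 2.40873374e-03 1.73025190e+00] [ 14.6361644  -12.17938798 -10.66641705] [-2.52757854 -2.88674613 -0.06411573] 0.2451562956226763 -0.2581039066116112
r 55.11531586220414 ang 144.5856694826876
red 5 [671.7 -19.4  29.9] rows 199.0
green z 45 83.39378132933918 102.7670985218713 rows 199 207
```

View pics/j.png

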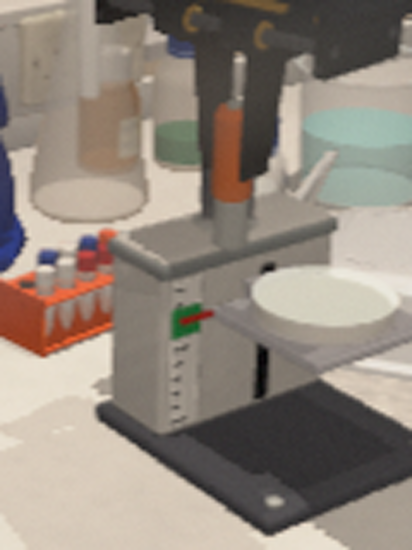

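Picture j shows the red pointer at (193,318), in the middle of the green block (rows 305–338). I'll let it settle, release the handle and rise straight up.

Request:
{"method": "carry_out", "body": {
  "moves": [
    {"dx":0,"dy":0,"dz":0,"twist":0},
    {"dx":0,"dy":0,"dz":0,"twist":0},
    {"dx":0,"dy":0,"dz":0,"twist":0}
  ]
}}

```text
t: 13.8
eef_pos: [502.0, 15.3, 188.5]
tcp_rot: [3.14, 0.0, 1.73]
ft_force: [2.6, -0.4, 4.8]
opening: 0.248
```

Request:
{"method": "carry_out", "body": {
  "moves": [
    {"dx":0,"dy":0,"dz":0,"twist":0},
    {"dx":0,"dy":0,"dz":0,"twist":0},
    {"dx":0,"dy":0,"dz":0,"twist":0},
    {"dx":0,"dy":0,"dz":0,"twist":0},
    {"dx":0,"dy":0,"dz":0,"twist":0}
  ],
  "grip": 0.08
}}

```text
t: 14.3
eef_pos: [501.5, 15.8, 188.0]
tcp_rot: [-3.141, -0.0, 1.731]
ft_force: [0.7, 0.0, -0.1]
opening: 0.609
```

Request:
{"method": "carry_out", "body": {
  "moves": [
    {"dx":0,"dy":0,"dz":0,"twist":0},
    {"dx":0,"dy":0,"dz":0,"twist":0},
    {"dx":0,"dy":0,"dz":0,"twist":0},
    {"dx":0,"dy":0,"dz":0,"twist":0},
    {"dx":0,"dy":0,"dz":0,"twist":0}
  ]
}}

```text
t: 14.8
eef_pos: [501.7, 15.8, 188.1]
tcp_rot: [-3.142, 0.0, 1.731]
ft_force: [0.4, 0.4, 0.5]
opening: 0.841
```

Request:
{"method": "carry_out", "body": {
  "moves": [
    {"dx":0,"dy":0,"dz":-0.02,"twist":0},
    {"dx":0,"dy":0,"dz":-0.05,"twist":0},
    {"dx":0,"dy":0,"dz":-0.09,"twist":0},
    {"dx":0,"dy":0,"dz":-0.13,"twist":0},
    {"dx":0,"dy":0,"dz":-0.13,"twist":0}
  ]
}}

```text
t: 15.3
eef_pos: [503.1, 15.8, 322.9]
tcp_rot: [3.134, 0.002, 1.731]
ft_force: [0.2, -0.3, -0.3]
opening: 0.841
```

```bash
python3 ck.py; python3 - <<'E'
from h import *
for _ in range(6): read_camera("scene")
sc,_,_=P("scene"); a,_,X=P("wrist"); s=state(); print(s["t"],s["ft_force"],s["qvel"].round(3))
save(np.hstack([cv2.resize(sc[110:270,270:390],(412,550),interpolation=2),cv2.resize(a[60:300,180:340],(366,550),interpolation=2)]),"k.png")
w=(np.hypot(X[...,0]-547.2,X[...,1]+16.3)<90)&(X[...,2]<240)
r,g,b=[a[...,i].astype(int) for i in range(3)]
o=w&(r>150)&(b<80)&(r-g>60)&(X[...,2]>195); print("orange",o.sum(),X[o].mean(0) if o.any() else 0, X[o].max(0))
k=w&(X[...,2]>162)&(X[...,2]<190)&(a.max(-1)<110)&(a.max(-1).astype(int)-a.min(-1)<40)
p=X[k]; print("hub",k.sum(),p.mean(0),cv2.minAreaRect(p[:,:2].astype(np.float32)))
E
```

```text
15.3 [503.11223702  15.78650589 322.87549911] [3.13371005e+00 2.13545968e-03 1.73109363e+00] [ 0.23499318 -0.26534312 -0.26982621] [-0.02014592 -0.09977449  0.00375653] 0.840930117918932 -0.26020361878405385
r 54.52774252558329 ang 143.95335484177562
red 8 [537.   29.3  84.8] rows 202.5
green z 46 82.65909327419593 103.33637912678714 rows 198 207
15.75 [-0.01457227  0.57334034 -0.01324239] [-0.001 -0.003 -0.003  0.001  0.002 -0.   ]
orange 294 [498.26327563  17.65752553 226.3250254 ] [507.46875688  27.22336418 228.8424215 ]
hub 806 [545.35202997 -13.4647258  174.48183014] ((526.710205078125, -2.3925132751464844), (31.999412536621094, 78.5541000366211), 55.74433135986328)
```

View pics/k.png

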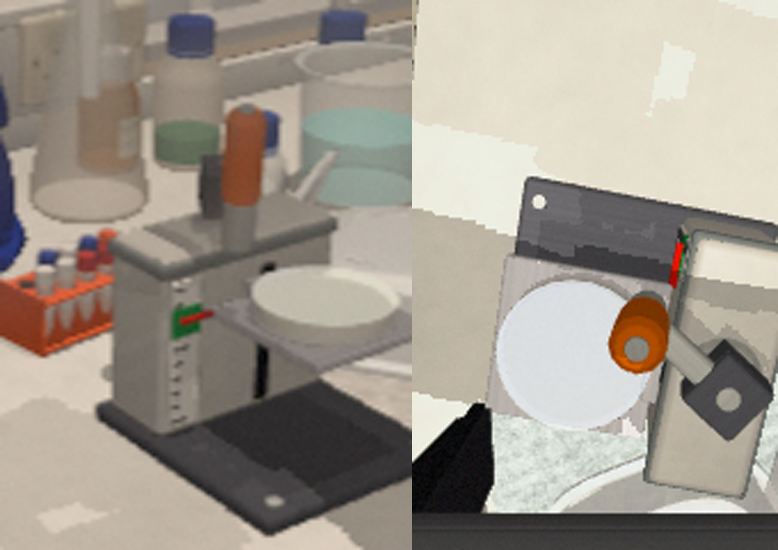

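Picture k shows the crank on the shaft with its hub top at 174.5 mm and the pointer at (193,317), mid-green. The gripper is clear.

```bash
python3 -c "
from cell import *
print(job_done())"
```

```text
the job is handed in; nothing more can be done
None
```

The orange crank is on the lift's square shaft and wound about 1.9 turns (675°) clockwise. The red pointer stands in the middle of the green zone. I then let go, lifted the gripper clear and handed the job in at about 15.8 s of the 58 s allowed.

- **Pointer:** in the last picture the red pointer sits mid-green. From the winding angle I estimate the platform at about 0.059 m.
- **Crank seating:** the hub top measured 174.5 mm, where a seated crank should be about 174 mm.
- **Gripper:** it ended with almost no wrist force, touching nothing. The highest wrist force I read was about 22 N, just after the last winding move.
- **Blue crank:** I did not touch it. I did not re-measure its place at the end.

**Checks that disagreed:**
- **Lean:** when first released on the shaft, the crank leaned about 8° toward its handle because of the socket play. I pulled it upright with the handle grip before winding, and it still leans slightly now.
- **Camera reading:** the automatic colour reading of the pointer's height became unreliable once the pointer overlapped the green. I judged the final position from the picture and the winding angle instead.

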